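# Put the agitator rod into the film developing tank

## Task

Take the agitator rod (the one with the plain upright grip) out of the rack and lower it, without dropping it, through the hole in the lid of the steel developing tank until its collar rests flat on the lid, then let go. Leave the tank standing where it is and leave the dial thermometer in the rack.

Things in the scene. Friction and masses are not known exactly. Their poses are not given: they have to be found in the camera images.
- agitator_rod: Black plastic rod, 60 g, upright in one of the rack's holes. Origin: on its axis at the underside of its stop collar (disc 54 mm across, z = 0 to 8 mm), z up. Above, a plain upright round grip 22 mm across, z = 8 to 58 mm. Below, a shank 14 mm across to z = -90 mm, tapered foot. The similar stirrer has a level 56 mm crossbar (T) for a grip, top 27 mm above its collar's underside.
- tank: Loose hollow steel film tank, about 0.8 kg, 90 mm across, 120 mm tall; flat black lid 94 mm across, 12 mm thick, with an open round hole 32 mm across in its middle; free space below the hole to 5 mm above the bench. Origin: centre of its underside, z up. A second tank of the same size, with a raised closed cap instead of the hole, is not to be used; either may be left of the other.
- tank_hole (a point): Centre of the hole in the tank's lid, level with the lid's top face (120 mm above the bench); z points up.
- rack: Fixed grey plastic rack: level plate 70 by 240 mm, 10 mm thick, top 120 mm above the bench, on two end panels. Three holes 30 mm across at y = -75, 0, 75 mm hold agitator rod, thermometer and stirrer, in varying order; collars rest on the plate, shanks hang through it down to 25 to 35 mm above the bench. Origin: centre of its underside; x across, y along the row, z up.
- thermometer: Steel dial thermometer in another of the rack's holes, to be left there: a round head 54 mm across and 13 mm high with a white dial on top, a stem 6 mm across and 95 mm long below. Origin: centre of the head's underside, z up.
Not all that is in view belongs to the job. What is shaped like the agitator_rod but blue, green or pink is not meant.

How it is judged:
At the end, for the whole second after the job is handed in: The rod hangs at rest through the hole: collar underside within 5 mm of the lid's top, axis within 12 mm of the hole's centre and 6 degrees of the tank's axis; tank within 6 degrees of upright and 50 mm of its start, at rest; thermometer within 30 mm of its start (horizontal distance between agitator_rod and tank_hole below 0.012 m and z of agitator_rod in the frame of tank_hole between -0.005 and 0.005 m and angle between the z axis of agitator_rod and the z axis of tank, either way round below 0.1 rad and angle between tank's own z axis and vertical below 0.1 rad and distance of tank from where it was at the start of the episode below 0.05 m and distance of thermometer from where it was at the start of the episode below 0.03 m and linear speed of each of agitator_rod, tank below 0.02 m/s); the robot touches nothing.
It fails at once if the tank is tipped by more than 20 degrees (angle between tank's own z axis and vertical above 0.35 rad).
It fails at once if the thermometer is moved by more than 40 mm (distance of thermometer from where it was at the start of the episode above 0.04 m).
It fails at once if the agitator rod is dropped: it falls free, out of the gripper, faster than 0.7 m/s (a fall of over 25 mm) (linear speed of agitator_rod above 0.7 m/s and contact force between the fingers and agitator_rod below 0.05 N).
It also fails if it takes over 45 s, if anything falls off the work surface, if the arm or the gripper's body presses on something with over 40 N, if the wrist force passes 120 N, or if a joint passes its speed limit or range.

## Robot

A 6-joint arm with a two-finger parallel gripper is mounted at the origin on the work surface. World frame = base frame: x ahead of the robot, y to its left, z up, the work surface at z = 0. Lengths are in m, angles in rad, forces in N, time in s.
With the tool pointing down it reaches from about 0.275 to 0.725 m from the base axis. Payload 15.9 kg.
Tool frame: the origin (TCP) lies midway between the tips of the shut fingers; the grasp point (between the pads) lies 19 mm behind it; z points along the fingers, y is the line along which they close (so a half turn about z gives the same grasp; the last joint's range is limited). The gripper opens to 85 mm and grips with 20 to 120 N. Pads are 22 mm wide; open, the fingers measure 114 mm over their backs; the gripper's body (76 mm by 85 mm) begins 54 mm behind the grasp point. The pads swing forward as they close: fully open they stand 13 mm farther back than shut.
Start: joints at [-1.328, 0.213, -0.034, 1.323, 0, 1.571], TCP at [0.12, -0.485, 0.231] pointing down, gripper open.
Joint ranges: [-2.98, 2.98], [-0.74, 1.72], [-1.14, 1.35], [-2.1, 2.04], [-1.57, 1.44], [-3.14, 3.14]. Speed limits (rad/s): [1.89, 1.89, 2.39, 2.57, 3.14, 3.14].

## Interface

Orientations are given as a unit quaternion [w, x, y, z].
In Python, from bench import status, eyes, ticket gives the robot as it stands.
- The arm moves only by the tool send_rows, never from a script. Its argument "motion" is one flat list of numbers, 7 for each row, row after row: the opening, from 0 (shut) to 1 (fully open), then the shift along the tool's x, y, z in cm, then the turn, a rotation vector about the tool's x, y, z in rad. A call has exactly 8 rows; each row shifts and turns the commanded pose from where the row before left it, along the tool's axes as they then stand; what a row does not reach is not made up. A row lasts 1/12 s, in which the tool goes at most 41.7 mm and 7.16 degrees, less where a joint would pass 70% of its speed; a pose out of reach is approached as far as the arm can. A call is refused whole if a number of a shift passes 4.17 or a number of a turn 0.125, either way. A call with a gripper value outside its range is refused whole. The fingers move at their own pace and stop on an object; the grip force is fixed at half the most. Time passes only in rows, so rows that do not move let the fingers close, or fill a call up. It gives the time, the measured TCP pose, the force, the opening and the grip force at its end, in the units of the state.
- status.state(): the state, without advancing time (a new reading comes with each control period).
- eyes.camera(name): name is "scene" or "side" or "wrist"; returns (picture, depth): 384x512x3 uint8, red, green, blue; 384x512 float32, m along the optical axis (not along the pixel's ray), 0 where there is no reading.
- eyes.camera_params(name): a dict with "fx", "fy", "cx", "cy" (pixels), "distortion" ([k1, k2, p1, p2, k3] as OpenCV has them; the pictures are not rectified), "world_to_cam" (4x4, takes a point from world to camera coordinates). Camera axes: x right, y down, z forward; pixel columns grow to the right and rows downward; lengths in m; the calibration is good to about 2 mm. A picture is of the moment at which its call begins: read the wrist's pose just before it. camera_params takes no time and is no camera call; for the wrist camera it gives the pose at the moment of the call.
- ticket.sign_off(): hands the job in; it is judged then, once.
The state is a dict: "clock": time; "qpos": joint angles; "qd": joint speeds; "tau": joint torques, N m; "position": TCP position; "tcp_rot": TCP orientation; "force": force on the tool from outside, world axes, zero at the start; "ft_torque": the same for the moment, N m; "opening": finger opening in m; "gripper_force": force on a finger pad.
Only numpy, scipy, OpenCV 4.12 (cv2) and the standard library are available. Lean on these libraries where they do the work, as an engineer would, in place of code of your own. Each camera call takes 0.05 s, during which the arm holds its last target. There are 200 camera calls.

## Working session

There is one attempt and no reset: what is moved stays moved. The work goes in short steps, Python scripts to look and compute and a tool call to move; the robot and the scene stay as the last step left them, time stands still between calls to the robot, and variables do not carry over. Pictures are saved under pics/ and viewed, at most 10 in all, crops included, and the job is handed in when it is done.

Besides the shell and the picture viewer there is one more tool, called after ">>>" by a JSON object that holds its "op" and its "data". send_rows: Moves the arm, as the interface text tells. Its arguments: {"type":"object","properties":{"motion":{"type":"array","items":{"type":"number"}}},"required":["motion"]}

```bash
mkdir -p pics; cat > h.py <<'E'
import numpy as np, cv2
from bench import status, eyes, ticket
def grab(n):
    P=eyes.camera_params(n); im,d=eyes.camera(n); return P,im,d
def cloud(P,d):
    K=np.array([[P['fx'],0,P['cx']],[0,P['fy'],P['cy']],[0,0,1.]])
    h,w=d.shape; u,v=np.meshgrid(np.arange(w),np.arange(h))
    n=cv2.undistortPoints(np.stack([u,v],-1).reshape(-1,1,2).astype(float),K,np.array(P['distortion'])).reshape(h,w,2)
    c=np.dstack([n*d[...,None],d]); T=np.linalg.inv(np.array(P['world_to_cam']))
    X=c@T[:3,:3].T+T[:3,3]; X[d==0]=np.nan; return X
E
python3 - <<'E'
from h import *
s=status.state(); print({k:np.round(s[k],3) for k in s})
ims=[]
for n in('scene','side'):
    P,im,d=grab(n); np.savez(n+'.npz',im=im,X=cloud(P,d)); ims.append(im)
    cv2.imwrite(f'pics/{n}.png',im[...,::-1])
E
```

```text
{'clock': np.float64(0.0), 'qpos': array([-1.328,  0.213, -0.035,  1.323, -0.   ,  1.571]), 'qd': array([-0.   , -0.   ,  0.   , -0.001, -0.001,  0.   ]), 'tau': array([-3.0000e-03, -6.8616e+01,  4.8712e+01,  1.8000e-02, -0.0000e+00,
       -0.0000e+00]), 'position': array([ 0.12 , -0.485,  0.231]), 'tcp_rot': array([-0.001,  0.993,  0.121, -0.   ]), 'force': array([-0.159,  0.389,  0.315]), 'ft_torque': array([-0.044, -0.028,  0.013]), 'gripper_force': np.float64(0.0), 'opening': np.float64(0.086)}
```

View pics/scene.png

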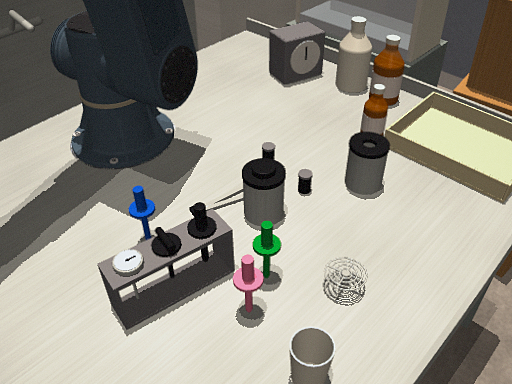

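View pics/side.png

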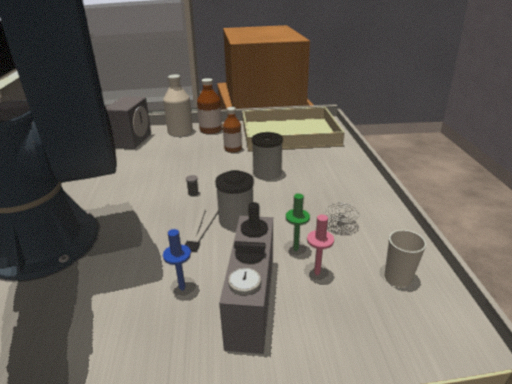

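Candidates for the rod, in scene pixels:
- Black in the rack at (201,217), which has an upright grip.
- Black in the rack at (166,242), which has a T crossbar, so it is the stirrer.
- Blue (141,205), green (267,240) and pink (248,275) decoys.

The dial thermometer is at (127,261). For tanks, (368,148) seems to have the open hole and (264,175) has a raised cap. I choose the rod at (201,217), and will check it in a crop and measure.

```bash
python3 - <<'E'
from h import *
a=np.load('scene.npz');b=np.load('side.npz')
c1=cv2.resize(a['im'][180:280,100:240],(560,400),interpolation=2)
c2=cv2.resize(a['im'][125:175,340:400],(240,200),interpolation=2)
c3=cv2.resize(b['im'][195:265,225:285],(240,200),interpolation=2)
cv2.imwrite('pics/crop.png',np.hstack([c1,np.vstack([c2,c3])])[...,::-1])
def circ(p):
    c,r=cv2.minEnclosingCircle(p.astype(np.float32)); return np.round([*c,r],4)
for nm,f,boxes in (('scene',a,dict(rod=(185,200,220,240),stir=(150,225,185,258),therm=(110,245,146,275),tank=(340,125,395,200),tank2=(240,150,290,220))),
                   ('side',b,dict(rod=(238,200,270,236),tank=(248,130,288,180)))):
    for k,(u0,v0,u1,v1) in boxes.items():
        X=f['X'][v0:v1,u0:u1].reshape(-1,3);X=X[~np.isnan(X[:,2])]
        z=X[:,2]; print(nm,k,'zmax',np.round(np.percentile(z,[90,98,100]),3))
        for lo,hi in((.113,.125),(.126,.131),(.14,.165),(.168,.185)):
            s=X[(z>lo)&(z<hi)]
            if len(s)>8: print('  ',lo,hi,len(s),np.round(np.median(s,0),4),circ(s[:,:2]))
# rack axis from plate top
X=a['X'][200:300,95:240].reshape(-1,3);X=X[(X[:,2]>.116)&(X[:,2]<.123)]
print('rack',cv2.minAreaRect(X[:,:2].astype(np.float32)))
E
```

```text
scene rod zmax [0.164 0.179 0.181]
   0.113 0.125 359 [ 0.5233 -0.159   0.1208] [ 0.5116 -0.159   0.047 ]
   0.126 0.131 337 [ 0.5275 -0.1718  0.1286] [ 0.52   -0.1646  0.0284]
   0.14 0.165 121 [ 0.5274 -0.1715  0.153 ] [ 0.5213 -0.166   0.0112]
   0.168 0.185 126 [ 0.5232 -0.1678  0.1778] [ 0.5207 -0.1654  0.0117]
scene stir zmax [0.145 0.148 0.149]
   0.113 0.125 407 [ 0.506  -0.2218  0.1206] [ 0.4962 -0.2283  0.0478]
   0.126 0.131 362 [ 0.5071 -0.2468  0.1283] [ 0.5053 -0.239   0.0276]
   0.14 0.165 198 [ 0.5081 -0.241   0.1456] [ 0.5049 -0.2388  0.0295]
scene therm zmax [0.135 0.136 0.137]
   0.113 0.125 283 [ 0.4837 -0.2997  0.1207] [ 0.4861 -0.3041  0.0428]
   0.126 0.131 80 [ 0.5106 -0.3214  0.1291] [ 0.4923 -0.3119  0.027 ]
scene tank zmax [0.121 0.122 0.125]
   0.113 0.125 815 [0.6012 0.2739 0.1207] [0.5981 0.2769 0.0503]
scene tank2 zmax [0.126 0.136 0.138]
   0.113 0.125 716 [0.5061 0.0232 0.1203] [0.4915 0.039  0.0491]
   0.126 0.131 45 [0.5069 0.0196 0.1282] [0.4955 0.0332 0.0242]
side rod zmax [0.165 0.178 0.18 ]
   0.113 0.125 212 [ 0.5323 -0.1476  0.1204] [ 0.5209 -0.1532  0.0438]
   0.126 0.131 268 [ 0.5181 -0.1752  0.1282] [ 0.5197 -0.1675  0.0275]
   0.14 0.165 117 [ 0.5185 -0.1758  0.1525] [ 0.5189 -0.1718  0.0098]
   0.168 0.185 103 [ 0.5191 -0.173   0.1772] [ 0.5191 -0.168   0.0114]
side tank zmax [0.12  0.122 0.123]
   0.113 0.125 400 [0.5943 0.2629 0.1204] [0.5675 0.1765 0.1495]
rack ((0.4519413411617279, -0.22772595286369324), (0.24122609198093414, 0.18314123153686523), 78.93135833740234)
```

View pics/crop.png

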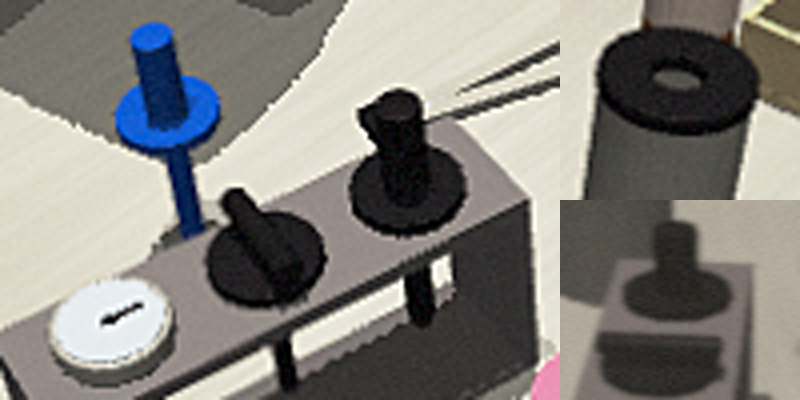

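The crop shows the chosen black rod with a plain cylindrical grip at crop (400,140). The dark lump beside it is a tong handle behind it, since the side view shows a clean grip. The T stirrer is at (265,245), the thermometer at (110,325), and the tank with the open hole at (680,75). Next I plan the approach.

```bash
cat >> h.py <<'E'
from scipy.spatial.transform import Rotation as R
def plan(target,yaw,n,dec=2,op=1.0):
    """rows from the measured pose to target; yaw = world direction of tool y, deg"""
    s=status.state(); q=s['tcp_rot']; r=R.from_quat([*q[1:],q[0]]); p=np.array(s['position'])
    y=np.radians(yaw); Y=np.array([np.cos(y),np.sin(y),0]); Z=np.array([0,0,-1.]); T=R.from_matrix(np.stack([np.cross(Y,Z),Y,Z],1))
    tot=(r.inv()*T).as_rotvec(); print('turn',np.round(tot,3)); out=[]
    for i in range(n):
        rest=(r.inv()*T).as_rotvec()/(n-i); sh=r.inv().apply((np.array(target)-p)/(n-i))*100
        sh=np.round(sh,dec); rest=np.round(rest,3); p=p+r.apply(sh/100); r=r*R.from_rotvec(rest)
        out.append([op,*sh.tolist(),*rest.tolist()])
    for i in range(0,n,8): print(sum(out[i:i+8],[]))
E
python3 - <<'E'
from h import *
a=np.load('scene.npz')['X']
for n,(u,v) in dict(blue=(140,193),green=(267,228),pink=(248,262)).items(): print(n,a[v,u].round(3))
plan([.52,-.167,.245],-11,16)
E
```

```text
blue [ 0.377 -0.196  0.144]
green [ 0.628 -0.103  0.149]
pink [ 0.658 -0.184  0.15 ]
turn [-1.000e-03 -1.000e-03 -1.136e+00]
[1.0, 2.9, -1.33, -0.09, -0.0, -0.0, -0.071, 1.0, 2.99, -1.12, -0.09, -0.0, -0.0, -0.071, 1.0, 3.06, -0.9, -0.09, -0.0, -0.0, -0.071, 1.0, 3.12, -0.69, -0.09, -0.0, -0.0, -0.071, 1.0, 3.16, -0.46, -0.09, -0.0, -0.0, -0.071, 1.0, 3.19, -0.24, -0.09, -0.0, -0.0, -0.071, 1.0, 3.19, -0.01, -0.09, -0.0, -0.0, -0.071, 1.0, 3.19, 0.22, -0.08, -0.0, -0.0, -0.071]
[1.0, 3.16, 0.44, -0.09, -0.0, -0.0, -0.071, 1.0, 3.12, 0.67, -0.08, -0.0, -0.0, -0.071, 1.0, 3.07, 0.88, -0.09, -0.0, -0.0, -0.071, 1.0, 3.0, 1.1, -0.08, -0.0, -0.0, -0.071, 1.0, 2.91, 1.31, -0.09, -0.0, -0.0, -0.071, 1.0, 2.81, 1.52, -0.08, -0.0, -0.0, -0.071, 1.0, 2.7, 1.71, -0.09, -0.0, -0.0, -0.071, 1.0, 2.57, 1.9, -0.08, -0.0, -0.001, -0.071]
```

>>> {"op": "send_rows", "data": {"motion": [1, 2.9, -1.3, -0.1, 0, 0, -0.071, 1, 3.0, -1.1, -0.1, 0, 0, -0.071, 1, 3.1, -0.9, -0.1, 0, 0, -0.071, 1, 3.1, -0.7, -0.1, 0, 0, -0.071, 1, 3.2, -0.5, -0.1, 0, 0, -0.071, 1, 3.2, -0.2, -0.1, 0, 0, -0.071, 1, 3.2, 0, -0.1, 0, 0, -0.071, 1, 3.2, 0.2, -0.1, 0, 0, -0.071]}}

```text
clock: 0.77
position: [0.3219, -0.3248, 0.2392]
tcp_rot: [-0.0, 0.918, 0.396, -0.0]
force: [0.5, 0.3, -0.4]
opening: 0.0859
gripper_force: 0.0
```

>>> {"op": "send_rows", "data": {"motion": [1, 3.2, 0.4, -0.1, 0, 0, -0.071, 1, 3.1, 0.7, -0.1, 0, 0, -0.071, 1, 3.1, 0.9, -0.1, 0, 0, -0.071, 1, 3.0, 1.1, -0.1, 0, 0, -0.071, 1, 2.9, 1.3, -0.1, 0, 0, -0.071, 1, 2.8, 1.5, -0.1, 0, 0, -0.071, 1, 2.7, 1.7, -0.1, 0, 0, -0.071, 1, 2.5, 1.9, 0, 0, 0, -0.071]}}

```text
clock: 1.43
position: [0.5218, -0.1661, 0.2462]
tcp_rot: [-0.0, 0.77, 0.638, -0.0]
force: [0.1, -0.4, 0.3]
opening: 0.085
gripper_force: 0.0
```

```bash
python3 - <<'E'
from h import *
s=status.state(); print(s['clock'],np.round(s['position'],4),np.round(s['tcp_rot'],3),np.round(s['qd'],3))
P,im,d=grab('wrist'); X=cloud(P,d); cv2.imwrite('pics/w1.png',im[...,::-1])
s=X[(X[...,2]>.168)&(X[...,2]<.19)&(np.hypot(X[...,0]-.52,X[...,1]+.167)<.03)]
if len(s)>5: print(len(s),s.mean(0),cv2.minEnclosingCircle(s[:,:2].astype(np.float32)))
plan([.52,-.1667,.245],-11,1)
E
```

```text
1.4333 [ 0.5218 -0.1661  0.2462] [-0.     0.77   0.638 -0.   ] [ 0.579  0.448  0.604  0.154 -0.002 -0.27 ]
671 [ 0.52017865 -0.16415457  0.17726086] ((0.5197930932044983, -0.1657663732767105), 0.011134699918329716)
turn [ 0.    -0.002  0.012]
[1.0, -0.44, -0.43, 0.04, 0.0, -0.002, 0.012]
```

View pics/w1.png

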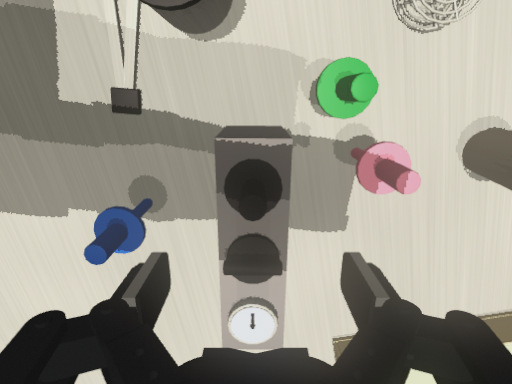

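The wrist view shows the rod in the rack at (253,190), with the stirrer (252,257) and thermometer (253,323) behind it. The fingers straddle the row and both sides are clear. Next: settle and narrow the fingers.

>>> {"op": "send_rows", "data": {"motion": [0.7, 0, 0, 0, 0, 0, 0, 0.7, 0, 0, 0, 0, 0, 0, 0.7, 0, 0, 0, 0, 0, 0, 0.7, 0, 0, 0, 0, 0, 0, 0.7, 0, 0, 0, 0, 0, 0, 0.7, 0, 0, 0, 0, 0, 0, 0.7, 0, 0, 0, 0, 0, 0, 0.7, 0, 0, 0, 0, 0, 0]}}

```text
clock: 2.15
position: [0.5207, -0.1677, 0.2464]
tcp_rot: [0.0, 0.772, 0.636, 0.0]
force: [0.2, -0.4, 0.3]
opening: 0.06
gripper_force: 0.0
```

```bash
python3 - <<'E'
from h import *
s=status.state(); print(np.round(s['position'],4))
P,im,d=grab('wrist'); X=cloud(P,d)
for lo,hi,rr in((.168,.19,.03),(.1255,.132,.032)):
    s=X[(X[...,2]>lo)&(X[...,2]<hi)&(np.hypot(X[...,0]-.52,X[...,1]+.167)<rr)]
    print(len(s),cv2.minEnclosingCircle(s[:,:2].astype(np.float32)))
plan([.52,-.166,.137],-11,8,op=.7)
E
```

```text
[ 0.5207 -0.1677  0.2464]
673 ((0.519953727722168, -0.16550908982753754), 0.010910699144005775)
1707 ((0.5198882222175598, -0.16584497690200806), 0.02694745734333992)
turn [ 0.  0. -0.]
[0.7, 0.02, -0.01, 1.37, 0.0, 0.0, -0.0, 0.7, 0.02, -0.01, 1.37, 0.0, 0.0, -0.0, 0.7, 0.02, -0.01, 1.37, 0.0, 0.0, -0.0, 0.7, 0.02, -0.01, 1.37, 0.0, 0.0, -0.0, 0.7, 0.02, -0.02, 1.36, 0.0, 0.0, -0.0, 0.7, 0.01, -0.01, 1.37, 0.0, 0.0, -0.0, 0.7, 0.02, -0.02, 1.36, 0.0, 0.0, -0.0, 0.7, 0.01, -0.01, 1.37, 0.0, 0.0, -0.0]
```

>>> {"op": "send_rows", "data": {"motion": [0.7, 0.1, -0.1, 1.3, 0, 0, 0, 0.7, 0, 0, 1.4, 0, 0, 0, 0.7, 0.1, 0, 1.4, 0, 0, 0, 0.7, 0, 0, 1.4, 0, 0, 0, 0.7, 0, 0, 1.4, 0, 0, 0, 0.7, 0, 0, 1.4, 0, 0, 0, 0.7, 0, 0, 1.4, 0, 0, 0, 0.7, 0, 0, 1.0, 0, 0, 0]}}

```text
clock: 2.87
position: [0.5198, -0.1652, 0.1381]
tcp_rot: [-0.0, 0.772, 0.636, -0.0]
force: [-0.0, -0.0, -0.2]
opening: 0.0598
gripper_force: 0.0
```

>>> {"op": "send_rows", "data": {"motion": [0.7, 0, 0, 0, 0, 0, 0, 0.7, 0, 0, 0, 0, 0, 0, 0, 0, 0, 0, 0, 0, 0, 0, 0, 0, 0, 0, 0, 0, 0, 0, 0, 0, 0, 0, 0, 0, 0, 0, 0, 0, 0, 0, 0, 0, 0, 0, 0, 0, 0, 0, 0, 0, 0, 0, 0, 0]}}

```text
clock: 3.53
position: [0.5206, -0.1654, 0.1401]
tcp_rot: [0.001, 0.772, 0.636, 0.0]
force: [-0.5, 0.5, 6.2]
opening: 0.0209
gripper_force: 58.4
```

>>> {"op": "send_rows", "data": {"motion": [0, 0, 0, -0.8, 0, 0, 0, 0, 0, 0, -1.6, 0, 0, 0, 0, 0, 0, -2, 0, 0, 0, 0, 0, 0, -2, 0, 0, 0, 0, 0, 0, -2, 0, 0, 0, 0, 0, 0, -2, 0, 0, 0, 0, 0, 0, -2, 0, 0, 0, 0, 0, 0, -0.8, 0, 0, 0]}}

```text
clock: 4.2
position: [0.5208, -0.1655, 0.2745]
tcp_rot: [0.001, 0.772, 0.636, 0.001]
force: [0.0, 0.3, 0.5]
opening: 0.0207
gripper_force: 58.7
```

```bash
python3 - <<'E'
from h import *
a=np.load('scene.npz');X=a['X'].reshape(-1,3)
m=X[(X[:,2]>.127)&(np.hypot(X[:,0]-.598,X[:,1]-.277)<.15)]
print(len(m), m.min(0) if len(m) else '', m.max(0) if len(m) else '')
s=X[(X[:,2]>.1175)&(X[:,2]<.1235)&(np.hypot(X[:,0]-.598,X[:,1]-.275)<.06)]
print(len(s),cv2.minEnclosingCircle(s[:,:2].astype(np.float32)))
plan([.598,.20,.27],-11,16,op=0)
E
```

```text
0  
707 ((0.5980083346366882, 0.2788061499595642), 0.0488763153553009)
turn [ 0.003  0.    -0.   ]
[0, 2.33, 0.04, 0.03, 0.0, 0.0, -0.0, 0, 2.33, 0.04, 0.03, 0.0, 0.0, -0.0, 0, 2.34, 0.04, 0.03, 0.0, 0.0, -0.0, 0, 2.33, 0.04, 0.03, 0.0, 0.0, -0.0, 0, 2.34, 0.04, 0.03, 0.0, 0.0, -0.0, 0, 2.33, 0.04, 0.03, 0.0, 0.0, -0.0, 0, 2.34, 0.04, 0.03, 0.0, 0.0, -0.0, 0, 2.33, 0.04, 0.03, 0.0, 0.0, -0.0]
[0, 2.34, 0.03, 0.02, 0.0, 0.0, -0.0, 0, 2.33, 0.04, 0.03, 0.0, 0.0, -0.0, 0, 2.34, 0.03, 0.02, 0.001, 0.0, -0.0, 0, 2.33, 0.04, 0.03, 0.0, 0.0, -0.0, 0, 2.34, 0.03, 0.02, 0.001, 0.0, -0.0, 0, 2.33, 0.04, 0.03, 0.0, 0.0, -0.0, 0, 2.34, 0.03, 0.02, 0.001, 0.0, -0.0, 0, 2.33, 0.04, 0.03, 0.0, 0.0, -0.0]
```

>>> {"op": "send_rows", "data": {"motion": [0, 1.2, 0, 0, 0, 0, 0, 0, 2.2, 0, 0, 0, 0, 0, 0, 2.5, 0, 0, 0, 0, 0, 0, 2.5, 0.1, 0, 0, 0, 0, 0, 2.5, 0, 0, 0, 0, 0, 0, 2.5, 0.1, 0, 0, 0, 0, 0, 2.5, 0, 0, 0, 0, 0, 0, 2.5, 0.1, 0, 0, 0, 0]}}

```text
clock: 4.87
position: [0.5579, 0.0167, 0.2704]
tcp_rot: [-0.0, 0.772, 0.636, -0.0]
force: [0.3, -0.6, -0.7]
opening: 0.0207
gripper_force: 58.7
```

>>> {"op": "send_rows", "data": {"motion": [0, 2.5, 0, 0, 0, 0, 0, 0, 2.5, 0.1, 0, 0, 0, 0, 0, 2.5, 0, 0, 0, 0, 0, 0, 2.5, 0.1, 0, 0, 0, 0, 0, 2.5, 0, 0, 0, 0, 0, 0, 2, 0.1, 0, 0, 0, 0, 0, 1.2, 0, 0, 0, 0, 0, 0, 0.6, 0, 0, 0, 0, 0]}}

```text
clock: 5.53
position: [0.592, 0.176, 0.2702]
tcp_rot: [-0.0, 0.771, 0.637, -0.001]
force: [0.3, -0.0, -0.8]
opening: 0.021
gripper_force: 58.7
```

>>> {"op": "send_rows", "data": {"motion": [0, 0, 0, 0, 0, 0, 0, 0, 0, 0, 0, 0, 0, 0, 0, 0, 0, 0, 0, 0, 0, 0, 0, 0, 0, 0, 0, 0, 0, 0, 0, 0, 0, 0, 0, 0, 0, 0, 0, 0, 0, 0, 0, 0, 0, 0, 0, 0, 0, 0, 0, 0, 0, 0, 0, 0]}}

```text
clock: 6.2
position: [0.5923, 0.174, 0.2714]
tcp_rot: [0.0, 0.772, 0.636, 0.0]
force: [-0.5, -0.3, -0.5]
opening: 0.0206
gripper_force: 58.7
```

```bash
python3 - <<'E'
from h import *
s=status.state(); print(np.round(s['position'],4))
P,im,d=grab('wrist'); X=cloud(P,d); cv2.imwrite('pics/w2.png',im[...,::-1])
h=np.hypot(X[...,0]-.598,X[...,1]-.278)
L=(X[...,2]>.115)&(X[...,2]<.125)&(h<.06)
cs,_=cv2.findContours(L.astype(np.uint8),cv2.RETR_CCOMP,cv2.CHAIN_APPROX_NONE)
for c in cs:
    if len(c)>15:
        q=np.array([X[v,u] for u,v in c[:,0]]);q=q[(abs(q[:,2]-.12)<.006)]
        A=np.c_[2*q[:,:2],np.ones(len(q))]; w=np.linalg.lstsq(A,(q[:,:2]**2).sum(1),rcond=None)[0]
        print(len(c),c[:,0].mean(0),w[:2],np.sqrt(w[2]+w[0]**2+w[1]**2))
# rod in side view
P,im,d=grab('side'); X=cloud(P,d); np.savez('side2.npz',im=im,X=X)
cv2.imwrite('pics/s2.png',im[...,::-1])
E
```

```text
[0.5923 0.174  0.2714]
298 [239.94295302  65.8557047 ] [0.5985301 0.2786044] 0.046061225444204205
104 [240.07692308  68.82692308] [0.5985394  0.27829122] 0.016076156497929577
```

View pics/w2.png

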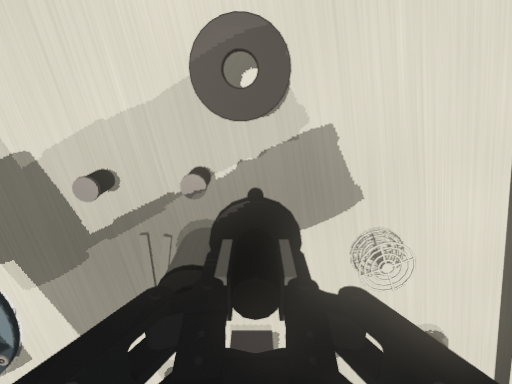

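View pics/s2.png

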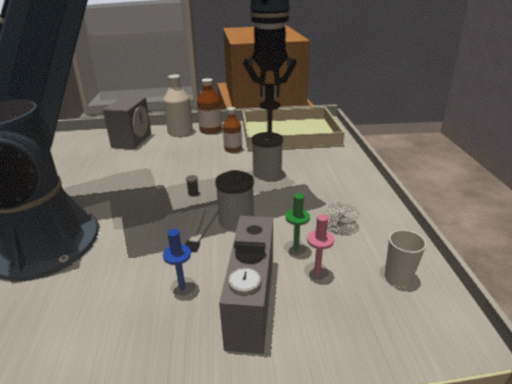

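The wrist view shows the open-holed lid at (240,67) and the held rod, with its collar at (255,235) and foot at about (255,193). The side view shows the rod hanging upright at (269,110). Next I measure its tilt and offset from the TCP.

```bash
python3 - <<'E'
from h import *
p=np.array(status.state()['position'])
Pw,im,d=grab('wrist'); Xw=cloud(Pw,d); Xs=np.load('side2.npz')['X']
for n,X in(('wrist',Xw),('side',Xs)):
    q=X.reshape(-1,3); q=q[(np.hypot(*(q[:,:2]-p[:2]).T)<.05)]
    for lo in np.arange(.14,.27,.01):
        s=q[(q[:,2]>lo)&(q[:,2]<=lo+.01)]
        if len(s)>4: print(n,round(lo,2),len(s),((s.min(0)+s.max(0))/2-p)[:2].round(4),(s.max(0)-s.min(0))[:2].round(3),(s.mean(0)-p)[:2].round(4))
plan([.5985,.2785,.2714],-11,8,op=0)
E
```

```text
wrist 0.17 57 [0.0006 0.0033] [0.012 0.007] [0.0012 0.0049]
wrist 0.18 53 [0.0007 0.0038] [0.012 0.006] [0.0012 0.0052]
wrist 0.19 17 [0.0009 0.0056] [0.008 0.001] [0.0009 0.0059]
wrist 0.25 2759 [0.0002 0.0086] [0.053 0.036] [0.0027 0.0129]
wrist 0.26 518 [0.0002 0.0088] [0.05  0.032] [0.0021 0.0101]
side 0.16 11 [ 0.0001 -0.0042] [0.012 0.009] [-0.0003 -0.0056]
side 0.17 15 [-0.0003 -0.0071] [0.011 0.007] [-0.0005 -0.0071]
side 0.18 20 [-0.0005 -0.0069] [0.011 0.009] [-0.0005 -0.0076]
side 0.19 17 [-0.0005 -0.0068] [0.011 0.007] [-0.0005 -0.0072]
side 0.2 18 [-0.0003 -0.0066] [0.011 0.004] [-0.0005 -0.0072]
side 0.21 19 [-0.0004 -0.0058] [0.01  0.009] [-0.0005 -0.0068]
side 0.22 17 [-0.0004 -0.007 ] [0.011 0.005] [-0.0002 -0.0066]
side 0.23 19 [-0.0004 -0.0067] [0.011 0.006] [-0.0008 -0.0072]
side 0.24 10 [-0.0003 -0.0064] [0.01  0.006] [-0.0004 -0.0061]
side 0.25 65 [-0.0009 -0.013 ] [0.051 0.033] [-0.0031 -0.0211]
side 0.26 101 [ 0.0002 -0.0054] [0.053 0.043] [ 0.0002 -0.0077]
turn [ 0. -0.  0.]
[0, 1.29, -0.17, -0.0, 0.0, -0.0, 0.0, 0, 1.3, -0.17, -0.0, 0.0, -0.0, 0.0, 0, 1.29, -0.17, -0.0, 0.0, -0.0, 0.0, 0, 1.3, -0.17, -0.0, 0.0, -0.0, 0.0, 0, 1.29, -0.18, -0.0, 0.0, -0.0, 0.0, 0, 1.3, -0.17, -0.0, 0.0, -0.0, 0.0, 0, 1.29, -0.18, -0.0, 0.0, -0.0, 0.0, 0, 1.3, -0.17, -0.01, 0.0, -0.0, 0.0]
```

>>> {"op": "send_rows", "data": {"motion": [0, 0.8, -0.1, 0, 0, 0, 0, 0, 1.6, -0.2, 0, 0, 0, 0, 0, 1.9, -0.3, 0, 0, 0, 0, 0, 1.9, -0.2, 0, 0, 0, 0, 0, 1.9, -0.3, 0, 0, 0, 0, 0, 1.3, -0.2, 0, 0, 0, 0, 0, 0.7, -0.1, 0, 0, 0, 0, 0, 0.25, 0, 0, 0, 0, 0]}}

```text
clock: 7.02
position: [0.598, 0.2805, 0.2708]
tcp_rot: [-0.0, 0.771, 0.637, -0.0]
force: [-1.0, -0.3, -0.2]
opening: 0.0206
gripper_force: 58.7
```

>>> {"op": "send_rows", "data": {"motion": [0, 0, 0, 0, 0, 0, 0, 0, 0, 0, 0, 0, 0, 0, 0, 0, 0, 0, 0, 0, 0, 0, 0, 0, 0, 0, 0, 0, 0, 0, 0, 0, 0, 0, 0, 0, 0, 0, 0, 0, 0, 0, 0, 0, 0, 0, 0, 0, 0, 0, 0, 0, 0, 0, 0, 0]}}

```text
clock: 7.68
position: [0.5984, 0.2783, 0.2714]
tcp_rot: [0.0, 0.772, 0.636, 0.0]
force: [-0.1, -0.5, 0.3]
opening: 0.0206
gripper_force: 58.7
```

Aligned to about 0.2 mm. Lowering 10 cm, then checking before the last bit.

>>> {"op": "send_rows", "data": {"motion": [0, 0, 0, 0.8, 0, 0, 0, 0, 0, 0, 1.4, 0, 0, 0, 0, 0, 0, 1.5, 0, 0, 0, 0, 0, 0, 1.5, 0, 0, 0, 0, 0, 0, 1.5, 0, 0, 0, 0, 0, 0, 1.5, 0, 0, 0, 0, 0, 0, 1.2, 0, 0, 0, 0, 0, 0, 0.6, 0, 0, 0]}}

```text
clock: 8.35
position: [0.5977, 0.2781, 0.1697]
tcp_rot: [-0.0, 0.772, 0.636, -0.001]
force: [0.2, -0.5, -0.8]
opening: 0.0205
gripper_force: 58.7
```

>>> {"op": "send_rows", "data": {"motion": [0, 0, 0, 0.6, 0, 0, 0, 0, 0, 0, 0.6, 0, 0, 0, 0, 0, 0, 0.6, 0, 0, 0, 0, 0, 0, 0.5, 0, 0, 0, 0, 0, 0, 0.3, 0, 0, 0, 0, 0, 0, 0.2, 0, 0, 0, 0, 0, 0, 0, 0, 0, 0, 0, 0, 0, 0, 0, 0, 0]}}

```text
clock: 9.02
position: [0.5984, 0.2785, 0.1435]
tcp_rot: [0.0, 0.772, 0.636, 0.0]
force: [-0.1, 0.3, -0.1]
opening: 0.021
gripper_force: 58.7
```

Now down slowly by 0.5 mm per row, watching the force.

>>> {"op": "send_rows", "data": {"motion": [0, 0, 0, 0.05, 0, 0, 0, 0, 0, 0, 0.05, 0, 0, 0, 0, 0, 0, 0.05, 0, 0, 0, 0, 0, 0, 0.05, 0, 0, 0, 0, 0, 0, 0.05, 0, 0, 0, 0, 0, 0, 0.05, 0, 0, 0, 0, 0, 0, 0.05, 0, 0, 0, 0, 0, 0, 0.05, 0, 0, 0]}}

```text
clock: 9.68
position: [0.5984, 0.2785, 0.1401]
tcp_rot: [0.0, 0.772, 0.636, 0.0]
force: [-5.5, -2.9, 14.0]
opening: 0.0207
gripper_force: 59.7
```

Contact at 14 N. I'll relieve 0.5 mm, then open gently.

>>> {"op": "send_rows", "data": {"motion": [0, 0, 0, -0.05, 0, 0, 0, 0, 0, 0, 0, 0, 0, 0, 0.3, 0, 0, 0, 0, 0, 0, 0.4, 0, 0, 0, 0, 0, 0, 0.5, 0, 0, 0, 0, 0, 0, 0.6, 0, 0, 0, 0, 0, 0, 0.6, 0, 0, 0, 0, 0, 0, 0.6, 0, 0, 0, 0, 0, 0]}}

```text
clock: 10.35
position: [0.5983, 0.2784, 0.1397]
tcp_rot: [-0.0, 0.772, 0.636, -0.0]
force: [-0.2, 0.2, 0.1]
opening: 0.0511
gripper_force: 0.0
```

>>> {"op": "send_rows", "data": {"motion": [0.6, 0, 0, -0.6, 0, 0, 0, 0.6, 0, 0, -1.5, 0, 0, 0, 0.6, 0, 0, -2, 0, 0, 0, 0.6, 0, 0, -2, 0, 0, 0, 0.6, 0, 0, -2, 0, 0, 0, 0.6, 0, 0, -2, 0, 0, 0, 0.6, 0, 0, -1, 0, 0, 0, 0.6, 0, 0, 0, 0, 0, 0]}}

```text
clock: 11.02
position: [0.5991, 0.2788, 0.2538]
tcp_rot: [0.001, 0.772, 0.636, 0.002]
force: [-0.5, -0.2, 0.0]
opening: 0.0515
gripper_force: 0.0
```

```bash
python3 - <<'E'
from h import *
P,im,d=grab('scene'); X=cloud(P,d); cv2.imwrite('pics/end.png',cv2.resize(im[60:220,290:450],(600,600))[...,::-1])
q=X.reshape(-1,3); q=q[np.hypot(q[:,0]-.5985,q[:,1]-.2785)<.06]
for lo,hi in((.117,.123),(.1255,.131),(.17,.185)):
    s=q[(q[:,2]>lo)&(q[:,2]<hi)]
    if len(s): print(len(s),np.median(s[:,2]),cv2.minEnclosingCircle(s[:,:2].astype(np.float32)))
E
```

```text
479 0.12063353486286954 ((0.5992967486381531, 0.2785925269126892), 0.048928115516901016)
198 0.12879664208686553 ((0.5987036228179932, 0.2781012952327728), 0.028747178614139557)
64 0.17683196822532 ((0.600385308265686, 0.27634912729263306), 0.011370496824383736)
```

View pics/end.png

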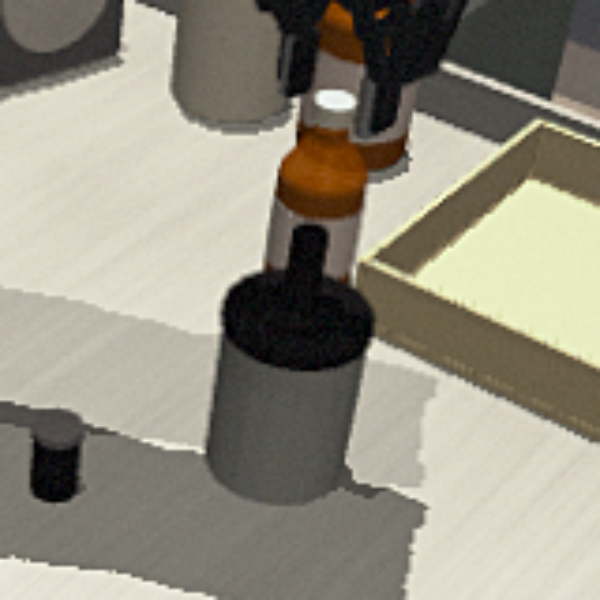

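The rod stands upright in the lid, with its grip at (310,260) in the crop. The collar top is at 0.129 m, so it is flat on the lid, centred within 1 mm, and the gripper is clear. Handing in.

```bash
python3 -c "
from bench import ticket; print(ticket.sign_off())"
```

```text
the job is handed in; nothing more can be done
None
```

The agitator rod hangs through the hole with its collar flat on the tank lid, centred to about 1 mm by the last measurement; the gripper is clear and the job was handed in at about 11 s, though sign-off returned no verdict.

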